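Level the sprung plate and hold it there

ROBOT

A 6-joint arm with a two-finger parallel gripper is mounted at the origin on a cart in front of the work surface, level with it; the furniture and walls round the work are solid. World frame = base frame: x ahead of the robot, y to its left, z up, the work surface at z = 0. Lengths are in m, angles in degrees, forces in N, time in s.
With the tool pointing down it reaches from about 0.375 to 0.825 m from the base axis. Payload 5.5 kg.
Tool frame: the origin (TCP) lies on the mounting face of the last link; the fingertips stand 173 mm ahead of it and the grasp point (between the pads) lies 155 mm ahead of it; z points along the fingers, y is the line along which they close (so a half turn about z gives the same grasp; the last joint's range is limited). The gripper opens to 85 mm and grips with 20 to 120 N. Pads are 22 mm wide; open, the fingers measure 114 mm over their backs; the gripper's body (76 mm by 85 mm) begins 54 mm behind the grasp point. The pads swing forward as they close: fully open they stand 13 mm farther back than shut.
Start: joints at [74.485, 17.962, -2.699, 69.339, 0, 90], TCP at [0.16, 0.578, 0.405] pointing down, gripper open.
Joint ranges: [-152.73, 152.73], [-39.44, 99.34], [-58.76, 71.6], [-118.89, 123.64], [-81.53, 83.1], [-180, 180]. Speed limits (degrees/s): [136.94, 136.94, 172.46, 180, 180, 180].

INTERFACE

Orientations are given as [roll, pitch, yaw] about the fixed x, y, z axes, in that order (R = Rz(yaw) Ry(pitch) Rx(roll)).
In Python, from cell import state, grab_frame, camera_params, hand_in gives the robot as it stands.
- The arm moves only by the tool step_arm, never from a script. Its argument "steps" is a list of rows, each a list of 7 numbers: the turn, a rotation vector about the tool's x, y, z in degrees, then the shift along the tool's x, y, z in mm, then the opening, from -1 (shut) to 1 (fully open). In form: [[ax, ay, az, tx, ty, tz, claw], ...]. A call has 1 to 20 rows; each row shifts and turns the commanded pose from where the row before left it, along the tool's axes as they then stand; what a row does not reach is not made up. A row lasts 1/8 s, in which the tool goes at most 62.5 mm and 10.7 degrees, less where a joint would pass 70% of its speed; a pose out of reach is approached as far as the arm can. A call is refused whole if a number of a shift passes 62.5 or a number of a turn 10.7, either way. A call with a gripper value outside its range is refused whole. The fingers move at their own pace and stop on an object; the grip force is fixed at half the most. Time passes only in rows, so rows that do not move let the fingers close. It gives the time, the measured TCP pose, the force, the opening and the grip force at its end, in the units of the state.
- state(): the state, without advancing time (a new reading comes with each control period).
- grab_frame(name): name is "side" or "top"; returns the picture (384x512x3 uint8, blue, green, red); there is no depth.
- camera_params(name): a dict with "mtx" (3x3 intrinsics, pixels), "R" (3x3) and "t" (3): a world point X has camera coordinates R X + t. Camera axes: x right, y down, z forward; pixel columns grow to the right and rows downward; lengths in m; the calibration is good to about 2 mm. A picture is of the moment at which its call begins. camera_params takes no time and is no camera call.
- hand_in(): hands the job in; it is judged then, once.
The state is a dict: "time_s": time; "joint_pos": joint angles; "joint_vel": joint speeds; "tau": joint torques, N m; "ee_pos": TCP position; "orientation": TCP orientation; "wrist_force": force on the tool from outside, world axes, zero at the start; "moment": the same for the moment, N m; "grip_width": finger opening in m; "gripper_force": force on a finger pad.
Only numpy, scipy, OpenCV 4.12 (cv2) and the standard library are available. Lean on these libraries where they do the work, as an engineer would, in place of code of your own. Each camera call takes 0.05 s, during which the arm holds its last target. There are 200 camera calls.

TASK

Set the spirit level flat on the aluminium plate of the levelling stand, inside the scribed outline, and let go of it. Then press the plate's sprung end down onto its foot and turn the black levelling knob until the level's bubble rests centred between the two black rings. The job finishes while holding: keep the plate pressed on its foot with the bubble centred, without letting go; leave the other things on the bench where they are.

Things in the scene. Friction and masses are not known exactly. Their poses are not given: they have to be found in the camera images.
- level: yellow spirit level with black ends and a green vial along its top, 34 wide x 180 long x 24 high (the vial and its black end blocks stand to 34), about 0.3 kg. Origin: centre of its underside; y along its length, z up. It starts on the bench right of the vice
- bubble_centre (a point): centre of the whitish bubble (24 long, 12 wide) on top of the green vial; centred when its y in the level's frame is 0 (two black rings round the vial at y = +-18.5). It floats to the higher end: y shifts 1.875 mm per mrad of tilt, at most 40 mm (end of the vial); it needs about 1.5 s to settle
- level_place (a point): centre of the black scribed rectangle (41 x 189, line to line) on the plate's upper face, where the level belongs. y runs along the plate, from the knob (axis at y = -150) to the hinge (at y = +100); z is the plate's normal. With the plate level this point is 50 above the bench, at the start about 55
- plate: bare aluminium plate of the levelling stand, 100 wide x 290 long x 10 thick, hinged at one end to a grey base (130 x 310) fixed to the bench; hinge cheeks at x = +-52 to 64, up to 58 above the bench. Origin on the hinge axis, 45 above the bench, y as level_place. Unpressed, a spring holds the knob end up at 0.05 rad, with or without the level on it
- knob_top (a point): top centre of the black ribbed levelling knob (diameter 32, height 34, white index line on top) on the screw through the plate's free end; its underside is 14 to 17 above the plate at the start. Unpressed this point is about 110 to 114 above the bench; pressed until the foot stands on its pad it is about 96 above and stays so while the knob turns
- foot_screw: steel levelling screw with the knob on top; its tip is the foot. Origin on its axis, 27 above the tip. Clockwise from above raises the plate's knob end 4 mm per rad, so the pressed bubble shifts 30 mm per rad towards the knob end. It needs 0.4 to 1.3 rad clockwise; friction (0.06 N m) keeps it where it is turned. Pushing the plate down takes about 6 N at the knob, 10 to 16 N holds it firmly
- foot_pad: steel disc on the base under the screw, diameter 28, top 18 above the bench, on which the foot stands when the plate is pressed down. Origin: centre of its underside
- bush: bystander, leave alone: flanged brass bush, 38x38x34 mm; origin: centre of its underside
- steel_block: bystander, leave alone: squared steel block, 40x50x30 mm; origin: centre of its underside
- pliers: bystander, leave alone: red-handled pliers lying flat, 62x186x13 mm; origin: centre of its underside
- tape_measure: bystander, leave alone: yellow tape measure, 62x73x31 mm; origin: centre of its underside
- oil_can: bystander, leave alone: grey oil can with a long thin spout, 66x89x159 mm; origin: centre of its underside
- parts_tin: bystander, leave alone: round tin of nuts, 80x80x33 mm; origin: centre of its underside
- file_card: bystander, leave alone: wooden wire brush, 36x215x30 mm; origin: centre of its underside
- drilled_plate: bystander, leave alone: drilled steel plate lying flat, 60x100x10 mm; origin: centre of its underside
- spanner: bystander, leave alone: steel combination spanner lying flat, 32x188x8 mm; origin: centre of its underside
Not all that is in view belongs to the job. Leave any purple or turquoise look-alike of the level alone.

How it is judged (in metres and radians):
On the way:
1. the level lies flat on the plate inside the outline, let go (x of level in the frame of level_place between -0.015 and 0.015 m and y of level in the frame of level_place between -0.02 and 0.02 m and z of level in the frame of level_place between -0.002 and 0.003 m and angle between the y axis of level and the y axis of level_place, either way round below 0.15 rad and angle between the z axis of level and the z axis of level_place, either way round below 0.02 rad and angle between level's own z axis and vertical below 0.3 rad and contact force between level and plate above 0.5 N and contact force between the fingers and level below 0.2 N), for 0.3 s.
At the end, for the whole second after the job is handed in: The level lies flat on the plate within 15 mm across and 20 mm along of the outline's centre and within 0.15 rad of its direction, the foot is pressed on its pad with 2 to 40 N, and the bubble stays within 6 mm of the centre of its vial, so between the rings (x of level in the frame of level_place between -0.015 and 0.015 m and y of level in the frame of level_place between -0.02 and 0.02 m and z of level in the frame of level_place between -0.002 and 0.003 m and angle between the y axis of level and the y axis of level_place, either way round below 0.15 rad and angle between the z axis of level and the z axis of level_place, either way round below 0.02 rad and angle between level's own z axis and vertical below 0.3 rad and contact force between level and plate above 0.5 N and y of bubble_centre in the frame of level between -0.006 and 0.006 m and contact force between foot_screw and foot_pad between 2 and 40 N); the arm keeps its last pose, push and grip.
It fails at once if another thing on the bench was shifted by more than 30 mm (distance of any of bush, steel_block, pliers, tape_measure, oil_can, parts_tin, file_card, drilled_plate, spanner from where it was at the start of the episode above 0.03 m).
It also fails if it takes over 72 s, if anything falls off the work surface, if the arm or the gripper's body presses on something with over 40 N, if the wrist force passes 120 N, or if a joint passes its speed limit or range.

## Working session

There is one attempt and no reset: what is moved stays moved. The work goes in short steps, Python scripts to look and compute and a tool call to move; the robot and the scene stay as the last step left them, time stands still between calls to the robot, and variables do not carry over. Pictures are saved under pics/ and viewed, at most 10 in all, crops included, and the job is handed in when it is done.

Besides the shell and the picture viewer there is one more tool, called after "Request:" as name(argument=value, ...) on one line, values as JSON. step_arm: Moves the arm, as the interface text tells. Its arguments: {"type":"object","properties":{"steps":{"type":"array","items":{"type":"array","items":{"type":"number"}}}},"required":["steps"]}

```bash
mkdir -p pics
cat > h.py <<'E'
import cv2, numpy as np
from cell import state, grab_frame, camera_params
def ray(n,px):
    c=camera_params(n); R=np.array(c["R"]);t=np.array(c["t"])
    d=R.T@np.linalg.solve(np.array(c["mtx"]),[px[0],px[1],1]); return -R.T@t, d
def onz(n,px,z):
    o,d=ray(n,px); return o+d*(z-o[2])/d[2]
def proj(n,X):
    c=camera_params(n); p=np.array(c["mtx"])@(np.array(c["R"])@np.array(X)+np.array(c["t"])).ravel(); return p[:2]/p[2]
E
python3 - <<'E'
from h import *
for n in("top","side"):
    f=grab_frame(n); cv2.imwrite(f"pics/{n}0.png",f); 
    print(n,ray(n,(256,192)))
E
```

```text
top (array([ 0.34548984, -0.12232125,  1.59409302]), array([ 1.39530369e-01, -2.65392387e-04, -9.90231885e-01]))
side (array([ 0.43259652, -1.16030801,  0.97283879]), array([ 0.09310682,  0.74083452, -0.66591099]))
```

View pics/top0.png

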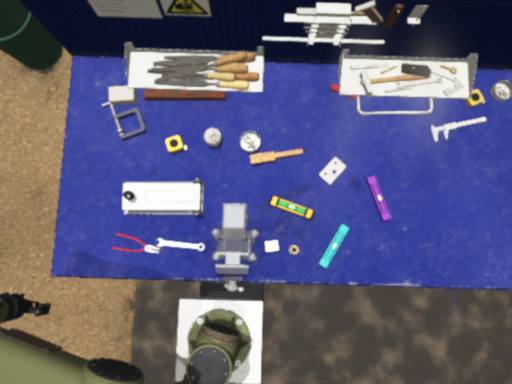

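View pics/side0.png

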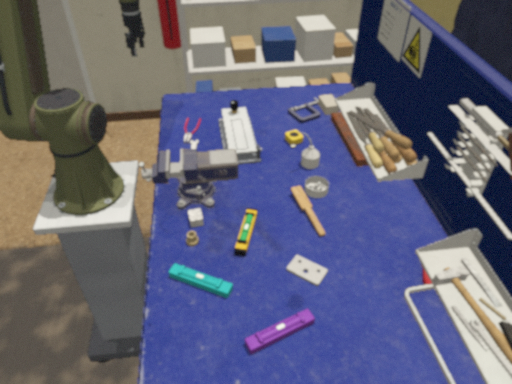

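Top view: level candidates are yellow with black ends (292,207), turquoise (335,246) and purple (379,198). I choose the yellow one. The stand is at (163,198) with its knob at (129,196). In the side view the level is at (246,231) and the knob at (234,105). Next is a close crop with measurements.

Run:
```python
from h import *
t=cv2.imread("pics/top0.png"); s=cv2.imread("pics/side0.png")
a=cv2.resize(t[170:260,110:320],None,fx=3.8,fy=3.8,interpolation=cv2.INTER_CUBIC)
b=cv2.resize(s[90:260,205:275],None,fx=1.0,fy=1.0)
c1=cv2.resize(s[95:170,205:275],(280*1,300),interpolation=cv2.INTER_CUBIC)
c2=cv2.resize(s[200:260,220:270],(200,240),interpolation=cv2.INTER_CUBIC)
o=np.zeros((600,800,3),np.uint8); o[:a.shape[0],:a.shape[1]]=a[:, :800]
y=a.shape[0]; h=600-y; o[y:,:280]=c1[:h]; o[y:y+240,300:500]=c2
cv2.imwrite("pics/crop0.png",o)
for n,f,box in(("top",t,(262,190,320,222)),("side",s,(225,200,268,262))):
    x0,y0,x1,y1=box
    hsv=cv2.cvtColor(f,cv2.COLOR_BGR2HSV)
    sub=hsv[y0:y1,x0:x1]
    # not-blue bench
    m=((sub[...,0]<95)&(sub[...,2]>60)|(sub[...,2]<45)).astype(np.uint8)*255
    ym=cv2.inRange(sub,(12,100,90),(38,255,255))
    for k,mm in(("all",m),("yel",ym)):
        cs=cv2.findContours(mm,0,2)[0]; c=max(cs,key=cv2.contourArea)
        r=cv2.minAreaRect(c); p=np.array(r[0])+[x0,y0]
        bx=cv2.boxPoints(r)+[x0,y0]
        print(n,k,p.round(1),r[1:],onz(n,p,.022).round(4), [onz(n,q,.022)[:2].round(3).tolist() for q in bx])
# plate
f=t; sub=cv2.cvtColor(f,cv2.COLOR_BGR2HSV)[170:225,112:212]
m=((sub[...,1]<60)&(sub[...,2]>150)).astype(np.uint8)*255
c=max(cv2.findContours(m,0,2)[0],key=cv2.contourArea); r=cv2.minAreaRect(c)
print("plate",np.array(r[0])+[112,170],r[1:],[onz("top",q+[112,170],.055).round(3).tolist() for q in cv2.boxPoints(r)])
for n,f,(x0,y0,x1,y1) in(("top",t,(120,186,140,206)),("side",s,(225,97,243,112))):
    sub=cv2.cvtColor(f,cv2.COLOR_BGR2GRAY)[y0:y1,x0:x1]
    cs=cv2.findContours((sub<60).astype(np.uint8),0,2)[0]
    for c in cs:
        if cv2.contourArea(c)>8: 
            p=np.array(cv2.minEnclosingCircle(c)[0])+[x0,y0]; print(n,"knob",p,cv2.boundingRect(c),cv2.contourArea(c),onz(n,p,.1))
```

```text
top all [291.1 207. ] ((44.69476318359375, 10.124228477478027), 20.22486114501953) [ 0.512  -0.2613  0.022 ] [[0.521, -0.172], [0.559, -0.185], [0.503, -0.35], [0.465, -0.337]]
top yel [291. 207.] ((43.743106842041016, 9.312498092651367), 19.98310661315918) [ 0.5119 -0.2608  0.022 ] [[0.521, -0.174], [0.556, -0.186], [0.502, -0.347], [0.468, -0.335]]
side all [245.3 231.6] ((12.834872245788574, 48.274444580078125), 16.699243545532227) [ 0.511  -0.2763  0.022 ] [[0.465, -0.354], [0.525, -0.168], [0.562, -0.19], [0.498, -0.372]]
side yel [246.4 229.5] ((11.747751235961914, 42.902462005615234), 17.447189331054688) [ 0.5151 -0.268   0.022 ] [[0.472, -0.337], [0.528, -0.172], [0.562, -0.192], [0.503, -0.354]]
plate [162.44042587 197.44940567] ((32.02595138549805, 81.21180725097656), 89.157470703125) [[0.586, 0.394, 0.055], [0.6, 0.083, 0.055], [0.476, 0.075, 0.055], [0.463, 0.382, 0.055]]
side knob [234.5 105. ] (6, 4, 7, 9) 30.0 [0.53511999 0.33967369 0.1       ]
```

View pics/crop0.png

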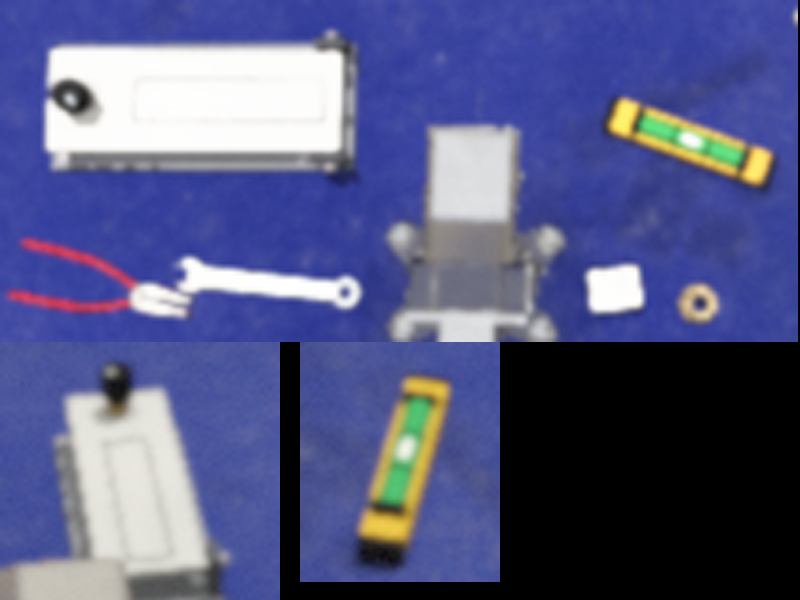

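The crop confirms the yellow level with black ends and green vial. The scribed outline spans crop (133,77) to (325,123), and the knob is at crop (70,97).

```bash
cat >> h.py <<'E'
from scipy.spatial.transform import Rotation as Ro
def pose():
    s=state(); return np.array(s["ee_pos"]),Ro.from_euler("xyz",s["orientation"],degrees=True)
def todo(p,R):
    p0,R0=pose(); rv=(R0.inv()*R).as_rotvec(degrees=True)
    print("rotvec",rv.round(2),"shift old axes mm",(R0.inv().apply(p-p0)*1e3).round(1),"shift new axes",(R.inv().apply(p-p0)*1e3).round(1))
def tool(ydir,zdir):
    z=np.array(zdir,float);z/=np.linalg.norm(z);y=np.array(ydir,float);y-=z*(y@z);y/=np.linalg.norm(y)
    return Ro.from_matrix(np.c_[np.cross(y,z),y,z])
E
python3 - <<'E'
from h import *
c=lambda u,v:np.array([(u+.5)/3.8-.5+110,(v+.5)/3.8-.5+170])
hh=lambda yp:.055-yp*.05   # tilted plate face
for nm,u,v,yp in(("oTL",133,77,-94),("oBL",132,119,-94),("oTR",325,79,94),("oBR",323,123,94),("ctr",228.5,99.8,0),("pTL",49,46,-170),("pBL",47,152,-170),("pTR",342,46,105),("pBR",342,152,105)):
    print(nm,onz("top",c(u,v),hh(yp/1e3)).round(4))
print("knob",onz("top",c(70,97),.112).round(4))
# side crop c1: scale 4, origin 205,95, at row 342
c1=lambda u,v:np.array([u/4+205-.4,(v-342)/4+95-.4])
for nm,u,v,yp in(("oTL",104,440,-94),("oTR",143,436,-94),("oBL",130,572,94),("oBR",177,561,94)):print("side",nm,onz("side",c1(u,v),hh(yp/1e3)).round(4))
print("side knob",onz("side",c1(117,371),.112).round(4))
# bubble/vial centre of level
cl=c(691,140); print("level vial",onz("top",cl,.034), "rings side",onz("side",np.array([(407-300)/4+220-.4,(452-342)/4+200-.4]),.034))
p,R=pose();print(p,R.as_matrix().round(3),state()["orientation"],state()["wrist_force"])
E
```

```text
oTL [0.5572 0.3021 0.0597]
oBL [0.5148 0.3003 0.0597]
oTR [0.5622 0.1111 0.0503]
oBR [0.5174 0.1108 0.0503]
ctr [0.5375 0.2061 0.055 ]
pTL [0.5855 0.3872 0.0635]
pBL [0.4789 0.3812 0.0635]
pTR [0.5966 0.0956 0.0497]
pBR [0.4887 0.0904 0.0497]
knob [0.5286 0.3471 0.112 ]
side oTL [0.5148 0.3013 0.0597]
side oTR [0.554  0.3036 0.0597]
side oBL [0.521  0.0903 0.0503]
side oBR [0.5651 0.1016 0.0503]
side knob [0.5333 0.3439 0.112 ]
level vial [ 0.51286341 -0.26159479  0.034     ] rings side [ 0.51507494 -0.26960905  0.034     ]
[0.16041872 0.57790115 0.40391421] [[-0.964  0.267 -0.   ]
 [ 0.267  0.964 -0.001]
 [ 0.    -0.002 -1.   ]] [-1.79910511e+02 -1.44763108e-03  1.64486694e+02] [-0.1052032  -0.37833472  0.34952485]
```

Request:
step_arm(steps=[[0, 0, 0, -50, -22, -8, 1], [0, 0, 0, -50, -22, -8, 1], [0, 0, 0, -50, -22, -8, 1], [0, 0, 0, -50, -22, -8, 1], [0, 0, 0, -50, -22, -8, 1], [0, 0, 0, -50, -22, -8, 1], [0, 0, 0, -50, -22, -8, 1], [0, 0, 0, -50, -22, -8, 1], [0, 0, 0, -16, -54, 0, 1], [0, 0, 0, -16, -54, 0, 1], [0, 0, 0, -16, -54, 0, 1], [0, 0, 0, -16, -54, 0, 1], [0, 0, 0, -16, -54, 0, 1], [0, 0, 0, -16, -54, 0, 1], [0, 0, 0, -16, -54, 0, 1], [0, 0, 0, -16, -54, 0, 1], [0, 0, 0, -16, -54, 0, 1], [0, 0, 0, -16, -54, 0, 1]])

```text
time_s: 2.35
ee_pos: [0.5082, -0.2634, 0.4684]
orientation: [180.0, -0.0, 164.5]
wrist_force: [1.8, 1.0, -0.5]
grip_width: 0.0854
gripper_force: 0.0
```

Request:
step_arm(steps=[[0, 0, 10.4, 0, 0, 0, 1], [0, 0, 10.4, 0, 0, 0, 1], [0, 0, 10.4, 0, 0, 0, 1], [0, 0, 10.4, 0, 0, 0, 1], [0, 0, 10.4, 0, 0, 0, 1], [0, 0, 10.4, 0, 0, 0, 1], [0, 0, 10.4, 0, 0, 0, 1], [0, 0, 10.4, 0, 0, 0, 1], [0, 0, 10, 0, 0, 0, 1], [0, 0, 0, 0, 0, 0, 1], [0, 0, 0, 0, 0, 0, 1]])

```text
time_s: 3.72
ee_pos: [0.5085, -0.2616, 0.4685]
orientation: [-180.0, -0.0, 71.4]
wrist_force: [-1.8, 0.5, -0.1]
grip_width: 0.0853
gripper_force: 0.0
```

Run:
```python
from h import *
a=np.radians(-18.7); R=tool([np.cos(a),np.sin(a),0],[0,0,-1])
print(pose()[0],state()["time_s"],state()["joint_pos"]); todo(np.array([.513,-.262,.179]),R)
# refine knob and vice: subpixel dark knob in both old pics
for n,(x0,y0,x1,y1) in(("top",(118,184,142,208)),("side",(224,92,246,118))):
    g=cv2.cvtColor(cv2.imread(f"pics/{n}0.png"),cv2.COLOR_BGR2GRAY)[y0:y1,x0:x1]; print(n); print(g[2:-2,2:-2])
```

```text
[ 0.50851916 -0.26155525  0.46845583] 3.725 [-2.72188671e+01  1.39616158e+01  2.48646619e-01  7.63138765e+01
 -5.98696405e-05  8.13318768e+01]
rotvec [-0.03 -0.    0.15] shift old axes mm [  1.    4.5 289.5] shift new axes [  1.    4.4 289.5]
top
[[ 80  86 139 227 251 253 253 253 253 253 253 253 253 253 253 253 253 253
  253 253]
 [ 81  89 148 230 251 253 253 253 253 253 253 253 253 253 253 253 253 253
  253 253]
 [ 80  92 155 232 251 252 252 253 252 253 253 253 253 253 253 253 253 253
  253 253]
 [ 77  94 162 233 250 251 250 248 248 250 252 252 252 253 253 253 253 253
  253 253]
 [ 77  99 172 233 244 237 223 209 205 222 236 246 249 251 252 253 253 253
  253 253]
 [ 77 101 170 217 212 171 129 108 105 122 160 201 231 244 249 251 252 253
  253 253]
 [ 77  97 153 178 142  92  68  61  62  67  79 113 168 222 242 248 251 252
  253 253]
 [ 79  89 121 132  89  61  58  64  69  62  56  59  98 167 224 244 250 252
  253 253]
 [ 79  82  95  93  68  57  70 105 118  87  62  46  53 112 183 233 249 252
  253 253]
 [ 76  89 111 114  75  58  91 160 188 136  74  43  40  79 144 214 247 252
  253 253]
 [ 
[... 1803 characters left out ...]
 93 119 129 137 141 147]
 [126 129 130 120 100  58  30  22  24  20  45  91 140 170 179 185 188 193]
 [175 179 179 172 149 105  53  28  25  31  67 126 177 205 213 215 216 217]
 [212 212 212 206 186 143  87  44  34  53  91 154 197 218 225 225 227 225]
 [225 223 220 212 194 158 109  71  62  75 115 166 203 219 224 227 226 228]
 [225 223 214 200 176 149 116  92  87 100 129 171 200 216 223 227 227 228]
 [224 217 202 182 164 140 122 110 110 118 148 180 201 215 222 226 228 228]
 [224 215 197 178 164 150 139 133 135 148 174 195 209 219 225 228 227 228]
 [227 220 209 190 176 171 165 166 174 187 198 212 218 223 226 227 228 229]
 [227 225 218 207 199 195 194 199 206 215 218 221 224 226 228 229 228 228]]
```

Request:
step_arm(steps=[[0, 0, 0, 1, 4.4, 30, 1], [0, 0, 0, 0, 0, 45, 1], [0, 0, 0, 0, 0, 45, 1], [0, 0, 0, 0, 0, 45, 1], [0, 0, 0, 0, 0, 45, 1], [0, 0, 0, 0, 0, 40, 1], [0, 0, 0, 0, 0, 25, 1], [0, 0, 0, 0, 0, 14, 1], [0, 0, 0, 0, 0, 0, 1], [0, 0, 0, 0, 0, 0, -1], [0, 0, 0, 0, 0, 0, -1], [0, 0, 0, 0, 0, 0, -1], [0, 0, 0, 0, 0, 0, -1], [0, 0, 0, 0, 0, 0, -1], [0, 0, 0, 0, 0, 0, -1]])

```text
time_s: 5.6
ee_pos: [0.5137, -0.2623, 0.1809]
orientation: [179.9, 0.0, 71.3]
wrist_force: [0.1, 1.2, 6.8]
grip_width: 0.0324
gripper_force: 62.1
```

Request:
step_arm(steps=[[0, 0, 0, 0, 0, -15, -1], [0, 0, 0, 0, 0, -40, -1], [0, 0, 0, 0, 0, -50, -1], [0, 0, 0, 0, 0, -50, -1], [0, 0, 0, 0, 0, -50, -1], [0, 0, 0, 0, 0, -45, -1], [0, 0, 0, 0, 0, -20, -1], [0, 0, 0, 0, 0, 0, -1], [0, 0, 0, 0, 0, 0, -1]])

```text
time_s: 6.72
ee_pos: [0.5126, -0.2618, 0.4486]
orientation: [-179.9, -0.0, 71.3]
wrist_force: [-0.7, 0.9, -2.6]
grip_width: 0.0324
gripper_force: 61.1
```

```bash
cat > place.py <<'E'
from h import *
def target(extra):
    e=np.array([-.028,.9996,0]); th=.05
    n=-e*np.sin(th)+np.array([0,0,np.cos(th)])
    return np.array([.538,.206,.055])+n*(.180+extra), tool([.9996,.028,0],-n)
E
python3 - <<'E'
from place import *
print(pose()[0],state()["grip_width"],state()["wrist_force"],state()["joint_pos"])
for ex in(.25,.1,.004): todo(*target(ex))
E
```

```text
[ 0.51259289 -0.26181696  0.44860661] 0.03236312222985838 [-0.66089377  0.85309032 -2.56199499] [-2.70562141e+01  1.46182328e+01 -1.45843888e+00  7.40298182e+01
 -1.30931033e-03  8.16589668e+01]
rotvec [  0.41   2.8  -20.32] shift old axes mm [ 431.1 -118.6  -35.5] shift new axes [446.7  38.5 -13.5]
rotvec [  0.41   2.8  -20.32] shift old axes mm [ 438.1 -121.   114.3] shift new axes [446.7  38.5 136.5]
rotvec [  0.41   2.8  -20.32] shift old axes mm [ 442.6 -122.5  210.2] shift new axes [446.7  38.5 232.5]
```

Request:
step_arm(steps=[[0, 0, 0, 24, -6.6, -2, -1], [0, 0, 0, 48, -13.2, -4, -1], [0, 0, 0, 48, -13.2, -4, -1], [0, 0, 0, 48, -13.2, 0, -1], [0, 0, 0, 48, -13.2, 0, -1], [0, 0, 0, 48, -13.2, 0, -1], [0, 0, 0, 48, -13.2, 0, -1], [0, 0, 0, 48, -13.2, 0, -1], [0, 0, 0, 48, -13.2, 0, -1], [0, 0, 0, 24, -6.6, 0, -1], [0.1, 0.7, -5.1, 0, 0, 0, -1], [0.1, 0.7, -5.1, 0, 0, 0, -1], [0.1, 0.7, -5.1, 0, 0, 0, -1], [0.1, 0.7, -5.0, 0, 0, 0, -1], [0, 0, 0, 0, 0, 0, -1], [0, 0, 0, 0, 0, 0, -1]])

```text
time_s: 8.72
ee_pos: [0.5389, 0.1852, 0.4588]
orientation: [180.0, -2.8, 91.5]
wrist_force: [-0.2, 0.7, -2.4]
grip_width: 0.0325
gripper_force: 61.0
```

Run:
```python
from place import *
print(pose()[0],state()["grip_width"],state()["wrist_force"])
for ex in(.06,.004): todo(*target(ex))
```

```text
[0.53893148 0.18515075 0.45876144] 0.03247890062082049 [-0.17720696  0.72262891 -2.44877371]
rotvec [ 0.01  0.09 -0.1 ] shift old axes mm [  0.9  -0.4 164.3] shift new axes [  0.7  -0.3 164.3]
rotvec [ 0.01  0.09 -0.1 ] shift old axes mm [  1.   -0.4 220.3] shift new axes [  0.7  -0.3 220.3]
```

Request:
step_arm(steps=[[0, 0.1, 0, 0, 0, 25, -1], [0, 0, 0, 0.8, -0.3, 45, -1], [0, 0, 0, 0, 0, 45, -1], [0, 0, 0, 0, 0, 45, -1], [0, 0, 0, 0, 0, 30, -1], [0, 0, 0, 0, 0, 15, -1], [0, 0, 0, 0, 0, 10, -1], [0, 0, 0, 0, 0, 4, -1], [0, 0, 0, 0, 0, 0, -1], [0, 0, 0, 0, 0, 0, -1]])

```text
time_s: 9.98
ee_pos: [0.5393, 0.1972, 0.2419]
orientation: [179.8, -2.9, 91.6]
wrist_force: [0.8, -0.5, -2.2]
grip_width: 0.0325
gripper_force: 61.0
```

Run:
```python
from place import *
print(pose()[0],state()["wrist_force"],state()["moment"]); todo(*target(0))
o=[]
for n,(x0,y0,x1,y1) in(("top",(115,170,215,225)),("side",(200,80,275,170))):
    f=grab_frame(n); cv2.imwrite(f"pics/{n}1.png",f); o.append(cv2.resize(f[y0:y1,x0:x1],(400,int(400*(y1-y0)/(x1-x0))),interpolation=cv2.INTER_CUBIC))
h=max(i.shape[0] for i in o); cv2.imwrite("pics/c1.png",np.hstack([cv2.copyMakeBorder(i,0,h-i.shape[0],0,0,0) for i in o]))
```

```text
[0.53934588 0.19722905 0.2419224 ] [ 0.8127403  -0.47636804 -2.16023665] [-0.10603579 -0.01955833  0.00109921]
rotvec [ 0.18 -0.07 -0.02] shift old axes mm [-0.6 -1.1  7.1] shift new axes [-0.5 -1.1  7.1]
```

View pics/c1.png

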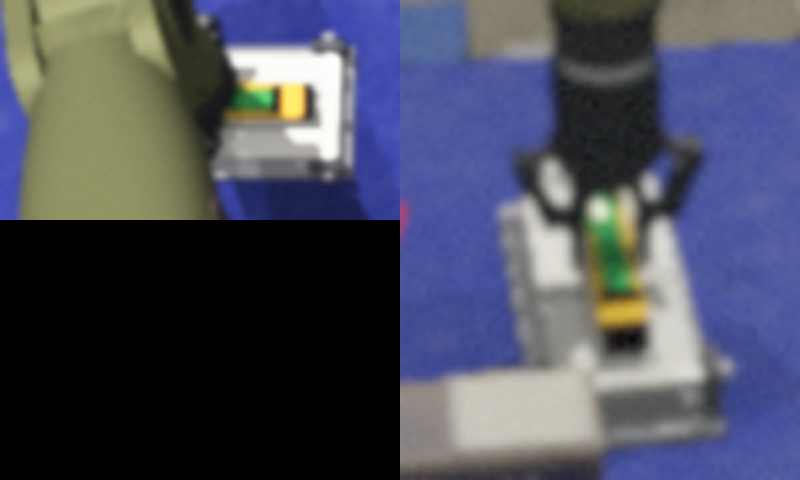

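The level hangs over the outline: its hinge end is at top crop (293,102), on the outline's axis. Lowering it now.

Request:
step_arm(steps=[[0.1, 0, 0, -0.5, -1, 3, -1], [0, 0, 0, 0, 0, 2, -1], [0, 0, 0, 0, 0, 2, -1], [0, 0, 0, 0, 0, 0, -1], [0, 0, 0, 0, 0, 0, -1]])

```text
time_s: 10.7
ee_pos: [0.5377, 0.1968, 0.2354]
orientation: [180.0, -2.9, 91.6]
wrist_force: [-5.4, -2.5, 12.1]
grip_width: 0.0326
gripper_force: 62.8
```

Request:
step_arm(steps=[[0, 0, 0, 0, 0, -1, -1], [0, 0, 0, 0, 0, 0, 1], [0, 0, 0, 0, 0, 0, 1], [0, 0, 0, 0, 0, 0, 1], [0, 0, 0, 0, 0, 0, 1], [0, 0, 0, 0, 0, -5, 1], [0, 0, 0, 0, 0, -25, 1], [0, 0, 0, 0, 0, -45, 1], [0, 0, 0, 0, 0, -45, 1], [0, 0, 0, 0, 0, -40, 1], [0, 0, 0, -55, 0, 0, 1], [0, 0, 0, -55, 0, 0, 1], [0, 0, 0, -55, 0, 0, 1], [0, 0, 0, -55, 0, 0, 1], [0, 0, 0, 0, 0, 0, 1], [0, 0, 0, 0, 0, 0, 1]])

```text
time_s: 12.7
ee_pos: [0.5442, -0.0308, 0.3839]
orientation: [180.0, -2.9, 91.6]
wrist_force: [0.1, -0.1, 0.7]
grip_width: 0.0858
gripper_force: 0.0
```

Run:
```python
from h import *
print(pose()[0],state()["joint_pos"])
o=[]
for n,(x0,y0,x1,y1) in(("top",(115,170,215,225)),("side",(200,80,275,170))):
    f=grab_frame(n); cv2.imwrite(f"pics/{n}2.png",f); o.append(cv2.resize(f[y0:y1,x0:x1],(400,int(400*(y1-y0)/(x1-x0))),interpolation=cv2.INTER_CUBIC))
h=max(i.shape[0] for i in o); cv2.imwrite("pics/c2.png",np.hstack([cv2.copyMakeBorder(i,0,h-i.shape[0],0,0,0) for i in o]))
```

```text
[ 0.54423168 -0.03082729  0.38388222] [ -4.08732348  12.74955492 -12.33013746  65.19873549   2.92688081
  84.35307162]
```

View pics/c2.png

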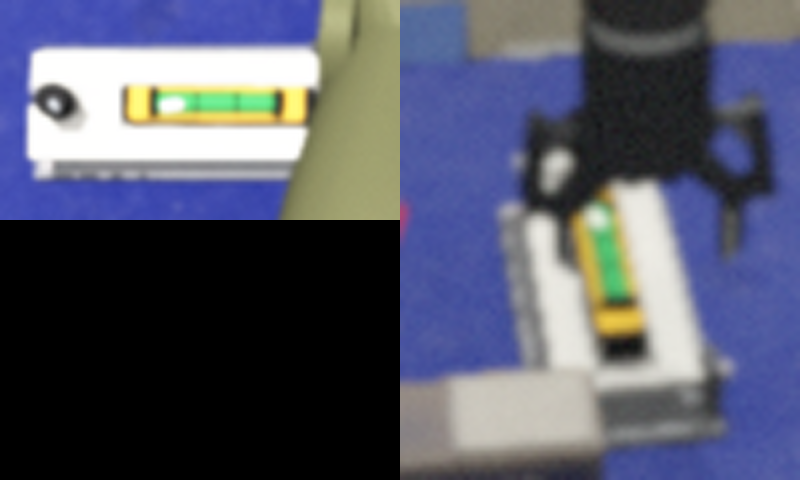

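Both views show the level flat inside the outline. The top crop has it spanning x 124–314 and centred at y 104. The bubble sits at the knob end, as expected while unpressed. The knob's top is near top crop (54,99). Next I locate the knob precisely.

Run:
```python
from h import *
# knob top: edges read in top0: top rim row 190.4, left rim col 123.4; in side0: cols 230..237.4, top rim row 99.6. predict rims for candidate centres
for X in((.530,.348,.112),(.533,.351,.112),(.531,.353,.112),(.534,.346,.112)):
    a=np.linspace(0,2*np.pi,73); r=np.c_[.016*np.cos(a),.016*np.sin(a),0*a]+X
    for n in("top","side"):
        q=np.array([proj(n,x) for x in r]); print(X,n,"col",q[:,0].min().round(1),q[:,0].max().round(1),"row",q[:,1].min().round(1),q[:,1].max().round(1),end=" | ")
    print()
R=tool([np.cos(np.radians(30)),np.sin(np.radians(30)),0],[0,0,-1]); todo(np.array([.532,.349,.35]),R)
```

```text
(0.53, 0.348, 0.112) top col 123.5 132.2 row 190.5 199.1 | (0.53, 0.348, 0.112) side col 228.9 236.9 row 99.4 103.4 | 
(0.533, 0.351, 0.112) top col 122.7 131.4 row 189.6 198.3 | (0.533, 0.351, 0.112) side col 229.6 237.6 row 99.0 103.0 | 
(0.531, 0.353, 0.112) top col 122.1 130.9 row 190.2 198.8 | (0.531, 0.353, 0.112) side col 229.1 237.1 row 98.8 102.8 | 
(0.534, 0.346, 0.112) top col 124.1 132.8 row 189.4 198.0 | (0.534, 0.346, 0.112) side col 230.0 238.0 row 99.6 103.6 | 
rotvec [  0.74  -2.87 -28.32] shift old axes mm [376.8  -1.2  53.2] shift new axes [334.2 178.8  33.8]
```

Request:
step_arm(steps=[[0, 0, 0, 30, 0, 0, 0.5], [0, 0, 0, 58, 0, 0, 0.5], [0, 0, 0, 58, 0, 0, 0.5], [0, 0, 0, 58, 0, 0, 0.5], [0, 0, 0, 58, 0, 0, 0.5], [0, 0, 0, 58, 0, 0, 0.5], [0, 0, 0, 40, 0, 0, 0.5], [0, 0, 0, 16, 0, 0, 0.5], [0, 0, -10, 0, 0, 0, 0.5], [0, 0, -10, 0, 0, 0, 0.5], [0, 0, -8.4, 0, 0, 0, 0.5], [0, 0, 0, 0, 0, 0, 0.5], [0, 0, 0, 0, 0, 0, 0.5]])

```text
time_s: 14.42
ee_pos: [0.5336, 0.3445, 0.4027]
orientation: [178.6, -2.6, 119.9]
wrist_force: [0.5, -0.2, -0.5]
grip_width: 0.0639
gripper_force: 0.0
```

```bash
cat > knob.py <<'E'
from place import *
T=np.array([.532,.350,.112]); e=np.array([-.028,.9996,0]); H=np.array([.541,.106,.045]); ax=np.cross(e,[0,0,1])
n=-e*np.sin(.05)+np.array([0,0,np.cos(.05)])
def grip(phi=0,back=0):
    R=tool([np.cos(np.radians(30)),np.sin(np.radians(30)),0],-n); p=T+n*(.145+back)
    Q=Ro.from_rotvec(-ax*phi); return H+Q.apply(p-H),Q*R
E
python3 - <<'E'
from knob import *
print(pose()[0],state()["grip_width"],state()["joint_pos"]); todo(*grip(0,.06)); todo(*grip())
print(grip()[0],grip(.05)[0],grip(.05)[1].as_matrix().round(3))
E
```

```text
[0.53361246 0.34445607 0.40273495] 0.06393688775548804 [32.22350281 21.03300049  1.29935773 68.79649108  2.49868352 92.39205587]
rotvec [ 0.01 -0.03 -0.11] shift old axes mm [-7.2 -5.5 85.6] shift new axes [-7.2 -5.5 85.7]
rotvec [ 0.01 -0.03 -0.11] shift old axes mm [ -7.3  -5.5 145.6] shift new axes [ -7.2  -5.5 145.7]
[0.53220292 0.34275592 0.25681879] [0.53191478 0.35304226 0.24471363] [[-0.5    0.866 -0.   ]
 [ 0.866  0.5    0.   ]
 [ 0.     0.    -1.   ]]
```

Request:
step_arm(steps=[[0, 0, 0, -7.2, -5.5, 25, 0.5], [0, 0, 0, 0, 0, 40, 0.5], [0, 0, 0, 0, 0, 40, 0.5], [0, 0, 0, 0, 0, 25, 0.5], [0, 0, 0, 0, 0, 15, 0.5], [0, 0, 0, 0, 0, 0, 0.5], [0, 0, 0, 0, 0, 0, -1], [0, 0, 0, 0, 0, 0, -1], [0, 0, 0, 0, 0, 0, -1], [0, 0, 0, 0, 0, 0, -1], [0, 0, 0, 0, 0, 0, -1]])

```text
time_s: 15.8
ee_pos: [0.5331, 0.3433, 0.2587]
orientation: [178.5, -2.6, 120.0]
wrist_force: [1.1, 0.6, 4.5]
grip_width: 0.0303
gripper_force: 59.0
```

Run:
```python
from knob import *
s=state(); print(s["ee_pos"],s["grip_width"],s["wrist_force"],s["moment"]); todo(*grip())
p0,R0=pose()
# increments for pressing arc, from the present pose, about the hinge
prev=(p0,R0)
for phi in np.arange(1,9)*.008:
    Q=Ro.from_rotvec(-ax*phi); p=H+Q.apply(p0-H);R=Q*R0
    print((prev[1].inv()*R).as_rotvec(degrees=True).round(2),(prev[1].inv().apply(p-prev[0])*1e3).round(2),p.round(4)); prev=(p,R)
```

```text
[0.5331124  0.34333722 0.25865998] 0.030290234232308033 [1.05987532 0.62109512 4.45558254] [ 0.09495658 -0.19347789  0.00288717]
rotvec [ 0.18 -0.05  0.02] shift old axes mm [-0.1 -1.1  1.8] shift new axes [-0.1 -1.1  1.8]
[ 0.22 -0.4  -0.  ] [1.41 0.76 1.99] [0.5331 0.345  0.2568]
[ 0.22 -0.4  -0.  ] [1.41 0.76 1.99] [0.533  0.3467 0.2548]
[ 0.22 -0.4  -0.  ] [1.41 0.76 1.99] [0.533  0.3484 0.2529]
[ 0.22 -0.4  -0.  ] [1.41 0.76 1.99] [0.5329 0.35   0.251 ]
[ 0.22 -0.4  -0.  ] [1.41 0.76 1.99] [0.5329 0.3517 0.249 ]
[ 0.22 -0.4  -0.  ] [1.41 0.76 1.99] [0.5328 0.3533 0.247 ]
[ 0.22 -0.4  -0.  ] [1.41 0.76 1.99] [0.5328 0.3549 0.245 ]
[ 0.22 -0.4  -0.  ] [1.41 0.76 1.99] [0.5327 0.3565 0.243 ]
```

Request:
step_arm(steps=[[0.22, -0.4, 0, 1.4, 0.8, 2, -1], [0.22, -0.4, 0, 1.4, 0.8, 2, -1], [0.22, -0.4, 0, 1.4, 0.8, 2, -1], [0.22, -0.4, 0, 1.4, 0.8, 2, -1], [0.22, -0.4, 0, 1.4, 0.8, 2, -1], [0.22, -0.4, 0, 1.4, 0.8, 2, -1], [0, 0, 0, 0, 0, 0, -1], [0, 0, 0, 0, 0, 0, -1]])

```text
time_s: 16.8
ee_pos: [0.533, 0.3534, 0.2469]
orientation: [179.8, -0.2, 120.0]
wrist_force: [-0.1, 0.9, 5.9]
grip_width: 0.0302
gripper_force: 59.1
```

Request:
step_arm(steps=[[0.1, -0.2, 0, 0.6, 0.3, 1, -1], [0, 0, 0, 0, 0, 1, -1], [0, 0, 0, 0, 0, 0, -1], [0, 0, 0, 0, 0, 0, -1]])

```text
time_s: 17.3
ee_pos: [0.5329, 0.3541, 0.2451]
orientation: [179.9, 0.0, 120.0]
wrist_force: [0.8, 0.7, 6.0]
grip_width: 0.0302
gripper_force: 59.2
```

Request:
step_arm(steps=[[0, 0, 0, 0, 0, 1, -1], [0, 0, 0, 0, 0, 0, -1], [0, 0, 0, 0, 0, 0, -1]])

```text
time_s: 17.68
ee_pos: [0.5329, 0.3541, 0.2442]
orientation: [179.9, 0.0, 120.0]
wrist_force: [-0.3, 0.6, 7.8]
grip_width: 0.0299
gripper_force: 59.4
```

Request:
step_arm(steps=[[0, 0, 0, 0, 0, 1, -1], [0, 0, 0, 0, 0, 0, -1], [0, 0, 0, 0, 0, 0, -1]])

```text
time_s: 18.05
ee_pos: [0.5329, 0.3542, 0.2439]
orientation: [179.9, -0.0, 120.0]
wrist_force: [-2.0, -0.1, 12.7]
grip_width: 0.0303
gripper_force: 60.0
```

Request:
step_arm(steps=[[0, 0, 0, 0, 0, 0.4, -1], [0, 0, 0, 0, 0, 0, -1], [0, 0, 0, 0, 0, 0, -1], [0, 0, 0, 0, 0, 0, -1], [0, 0, 0, 0, 0, 0, -1], [0, 0, 0, 0, 0, 0, -1], [0, 0, 0, 0, 0, 0, -1], [0, 0, 0, 0, 0, 0, -1], [0, 0, 0, 0, 0, 0, -1], [0, 0, 0, 0, 0, 0, -1]])

```text
time_s: 19.3
ee_pos: [0.5329, 0.3542, 0.2438]
orientation: [179.9, 0.0, 120.0]
wrist_force: [-3.6, -0.6, 13.5]
grip_width: 0.0304
gripper_force: 60.1
```

Run:
```python
from h import *
o=[]
for n,(x0,y0,x1,y1) in(("top",(140,180,205,212)),("side",(215,105,265,155))):
    f=grab_frame(n); cv2.imwrite(f"pics/{n}3.png",f); o.append(cv2.resize(f[y0:y1,x0:x1],(400,int(400*(y1-y0)/(x1-x0))),interpolation=cv2.INTER_CUBIC))
    g=cv2.inRange(cv2.cvtColor(f,cv2.COLOR_BGR2HSV)[y0:y1,x0:x1],(50,90,50),(85,255,255)); p=cv2.findNonZero(g)
    print(n,None if p is None else (len(p),cv2.minAreaRect(p),p[:,0].min(0)+[x0,y0],p[:,0].max(0)+[x0,y0]))
    for y in(-.04,0,.04): print(y,proj(n,np.array([.538,.206,.084])+y*np.array([.028,-1,0])).round(1))
h=max(i.shape[0] for i in o); cv2.imwrite("pics/c3.png",np.hstack([cv2.copyMakeBorder(i,0,h-i.shape[0],0,0,0) for i in o]))
```

```text
top (95, ((28.0, 15.5), (3.0, 30.0), 90.0), array([153, 194]), array([183, 197]))
-0.04 [157.5 194.8]
0 [168.2 194.8]
0.04 [178.9 194.8]
side (40, ((23.29412078857422, 23.176471710205078), (16.492422103881836, 3.395498752593994), 75.96376037597656), array([235, 120]), array([241, 136]))
-0.04 [237.2 120.9]
0 [238.5 126.5]
0.04 [239.8 132.4]
```

View pics/c3.png

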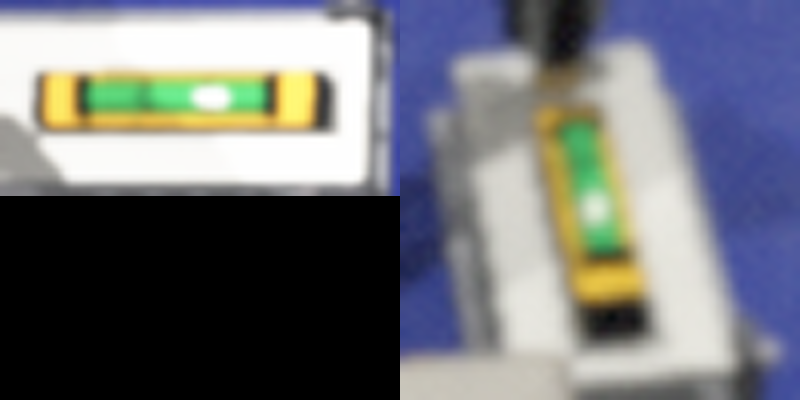

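Pressed, the bubble sits at top crop x 211 and the vial spans 84–270 (centre 177). That is about 20.7 mm towards the hinge, so it needs about 0.69 rad (39.5°) clockwise.

Request:
step_arm(steps=[[0, 0, 3, 0, 0, 0, -1], [0, 0, 5, 0, 0, 0, -1], [0, 0, 5, 0, 0, 0, -1], [0, 0, 5, 0, 0, 0, -1], [0, 0, 5, 0, 0, 0, -1], [0, 0, 5, 0, 0, 0, -1], [0, 0, 5, 0, 0, 0, -1], [0, 0, 4, 0, 0, 0, -1], [0, 0, 0, 0, 0, 0, -1], [0, 0, 0, 0, 0, 0, -1], [0, 0, 0, 0, 0, 0, -1], [0, 0, 0, 0, 0, 0, -1], [0, 0, 0, 0, 0, 0, -1], [0, 0, 0, 0, 0, 0, -1], [0, 0, 0, 0, 0, 0, -1], [0, 0, 0, 0, 0, 0, -1], [0, 0, 0, 0, 0, 0, -1], [0, 0, 0, 0, 0, 0, -1], [0, 0, 0, 0, 0, 0, -1], [0, 0, 0, 0, 0, 0, -1]])

```text
time_s: 21.9
ee_pos: [0.5325, 0.354, 0.2438]
orientation: [179.9, -0.1, 83.0]
wrist_force: [-3.8, -0.9, 15.2]
grip_width: 0.0308
gripper_force: 60.2
```

```bash
cat > bub.py <<'E'
from h import *
import sys
f=grab_frame("top"); cv2.imwrite(f"pics/top{sys.argv[1]}.png",f)
for k in("3",sys.argv[1]):
    f=cv2.imread(f"pics/top{k}.png"); b,g,r=[f[193:199,148:190,i].astype(float).mean(0) for i in range(3)]
    h=cv2.cvtColor(f,cv2.COLOR_BGR2HSV)[193:199,148:190]
    gr=cv2.inRange(h,(50,60,50),(85,255,255)); wh=cv2.inRange(h,(0,0,190),(180,70,255))
    R=f[194:198,152:185,2].astype(float).mean(0); w=np.clip(R-110,0,None); 
    xs=np.arange(152,185); core=(xs>=156)&(xs<=181)
    print(k,"green cols",np.where(gr.any(0))[0][[0,-1]]+148,"red",R.round().astype(int).tolist())
a=sys.argv[1]; cv2.imwrite(f"pics/c{a}.png",cv2.resize(cv2.imread(f"pics/top{a}.png")[180:212,140:205],(780,384),interpolation=cv2.INTER_CUBIC))
print(state()["wrist_force"],state()["moment"])
E
python3 bub.py 4
```

```text
3 green cols [153 183] red [146, 65, 68, 89, 96, 94, 94, 93, 92, 90, 84, 83, 89, 99, 104, 107, 108, 110, 128, 182, 226, 240, 243, 242, 226, 166, 118, 110, 110, 107, 90, 70, 118]
4 green cols [153 183] red [147, 65, 65, 85, 92, 94, 95, 94, 94, 94, 90, 83, 88, 120, 182, 224, 234, 236, 233, 220, 170, 113, 102, 109, 110, 111, 110, 111, 110, 107, 90, 67, 110]
[-4.25363009 -1.19005057 15.43470764] [-0.33733614  0.8554482  -0.08614822]
```

View pics/c4.png

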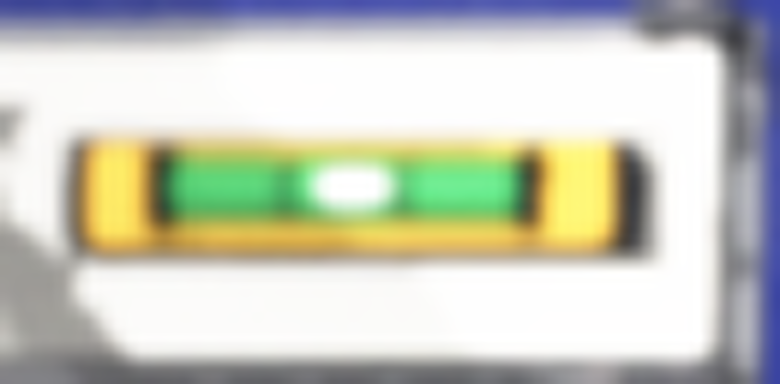

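The bubble's centre is at pixel column 168.9, and the vial's centre is about 168.2. That leaves about 2.7 mm towards the hinge, so a small trim of 5° clockwise.

Request:
step_arm(steps=[[0, 0, 2.5, 0, 0, 0, -1], [0, 0, 2.5, 0, 0, 0, -1], [0, 0, 0, 0, 0, 0, -1], [0, 0, 0, 0, 0, 0, -1], [0, 0, 0, 0, 0, 0, -1], [0, 0, 0, 0, 0, 0, -1], [0, 0, 0, 0, 0, 0, -1], [0, 0, 0, 0, 0, 0, -1], [0, 0, 0, 0, 0, 0, -1], [0, 0, 0, 0, 0, 0, -1], [0, 0, 0, 0, 0, 0, -1], [0, 0, 0, 0, 0, 0, -1], [0, 0, 0, 0, 0, 0, -1], [0, 0, 0, 0, 0, 0, -1], [0, 0, 0, 0, 0, 0, -1], [0, 0, 0, 0, 0, 0, -1], [0, 0, 0, 0, 0, 0, -1], [0, 0, 0, 0, 0, 0, -1], [0, 0, 0, 0, 0, 0, -1]])

```text
time_s: 24.32
ee_pos: [0.5325, 0.3539, 0.2437]
orientation: [179.9, -0.1, 78.0]
wrist_force: [-3.5, -0.8, 15.5]
grip_width: 0.0299
gripper_force: 60.2
```

```bash
python3 bub.py 5
```

```text
3 green cols [153 183] red [146, 65, 68, 89, 96, 94, 94, 93, 92, 90, 84, 83, 89, 99, 104, 107, 108, 110, 128, 182, 226, 240, 243, 242, 226, 166, 118, 110, 110, 107, 90, 70, 118]
5 green cols [153 183] red [147, 64, 67, 84, 91, 94, 95, 94, 95, 94, 90, 84, 94, 142, 207, 232, 236, 236, 230, 203, 135, 98, 101, 108, 110, 112, 110, 111, 112, 107, 91, 65, 109]
[-3.04856834 -0.44412135 16.05371286] [-0.35347561  0.89428116 -0.12102348]
```

View pics/c5.png

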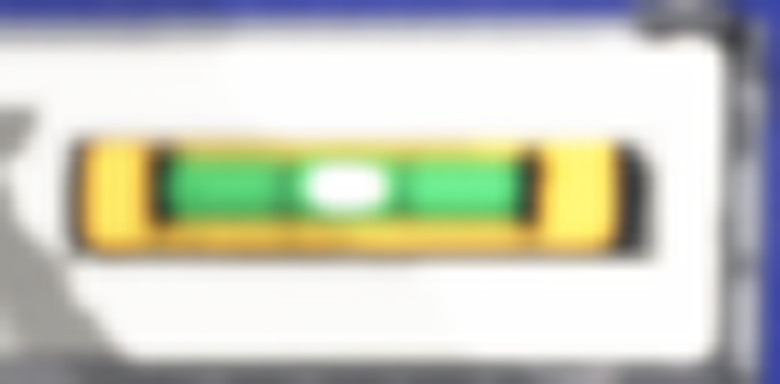

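The bubble is at crop x 345, between rings at 287 and 405, within about 1 mm of centre. The push is a steady 15–16 N, so I hand in.

```bash
python3 -c "
from cell import hand_in; print(hand_in())"
```

```text
the job is handed in; nothing more can be done
None
```

I handed the job in at about 24 s of the 72 s limit, with the level flat inside the outline, the plate held on its foot at 15–16 N of push and the bubble about 1 mm from centre; `hand_in` returned no verdict.

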